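# Load the coil test tray and hold the test cage's gate open for it

### The arm

A 6-joint arm with a two-finger parallel gripper is mounted at the origin on the work surface. World frame = base frame: x ahead of the robot, y to its left, z up, the work surface at z = 0. Lengths are in m, angles in rad, forces in N, time in s.
With the tool pointing down it reaches from about 0.35 to 0.725 m from the base axis. Payload 4.3 kg.
Tool frame: the origin (TCP) lies on the centre line of the jaws, within the pads' length; the fingertips stand 14 mm ahead of it and the grasp point (between the pads) lies 5 mm behind it; z points along the fingers, x is the direction in which the jaws open and shut, and the axes are right-handed (so a half turn about z gives the same grasp; the last joint's range is limited). The gripper opens to 85 mm and grips with 20 to 120 N. Pads are 22 mm wide; open, the fingers measure 114 mm over their backs; the gripper's body (76 mm by 85 mm) begins 54 mm behind the grasp point. The pads swing forward as they close: fully open they stand 13 mm farther back than shut.
Start: joints at [-1.298, 0.377, 0.081, 1.274, 0, 1.46], TCP at [0.215, -0.533, 0.245] pointing down, gripper open.
Joint ranges: [-2.72, 2.72], [-0.84, 1.66], [-1.02, 1.22], [-1.77, 2.12], [-1.37, 1.28], [-3.14, 3.14]. Speed limits (rad/s): [2.57, 2.57, 3.14, 3.14, 3.14, 3.14].

### API

Orientations are given as a unit quaternion [w, x, y, z].
In Python, from station import robot gives the robot as it stands.
- The arm moves only by the tool play_rows, never from a script. Its argument "steps" is a list of rows, each an object with "jaw": the opening, from 0 (shut) to 1 (fully open); "offset": the shift along the tool's x, y, z in cm, a list of three; "roll": the turn about the tool's z in rad. A call has 1 to 10 rows; each row is the pose to reach, as a shift and turn from the pose commanded when the call began, along the tool's axes at that moment; what a row does not reach only later rows make up. A row lasts 1/12 s, in which the tool goes at most 41.7 mm and 7.16 degrees, less where a joint would pass 70% of its speed; a pose out of reach is approached as far as the arm can. A call with a gripper value outside its range is refused whole. The fingers move at their own pace and stop on an object; the grip force is fixed at half the most. Time passes only in rows, so rows that repeat a pose let the fingers close. It gives the time, the measured TCP pose, the force and the opening at its end, in the units of the state.
- robot.get_obs(): the state, without advancing time (a new reading comes with each control period).
- robot.get_image(name): name is "side" or "top"; returns a dict with "color" (480x640x3 uint8, red, green, blue), "range_z" (480x640 float32, m along the optical axis (not along the pixel's ray), 0 where there is no reading), "K" (3x3 intrinsics, pixels), "extrinsics" (4x4, takes a point from world to camera coordinates). Camera axes: x right, y down, z forward; pixel columns grow to the right and rows downward; lengths in m; the calibration is good to about 2 mm. A picture is of the moment at which its call begins.
- robot.close_job(): hands the job in, once; it reports no verdict.
Trained networks look in the newest picture that a camera, given by its name, has taken for a name from the list of things; names that differ only in an ending like _2 or _b are one class to them, and where a whole thing is asked for, a point or a joint stands for the part that bears it (a point fixed in the world has none). Each returns a list of dicts, best first, with "conf" (0 to 1); they miss things now and then, are a little off and sometimes report something else, mostly with a low value. They report only what shows in the picture. A call takes as long as a camera call. They do not tell look-alikes from the thing itself.
- robot.spot_in(name, camera): "position" ([column, row] in pixels, amid what is visible of it).
The state is a dict: "clock": time; "joint_positions": joint angles; "qvel": joint speeds; "tau": joint torques, N m; "ee_pos": TCP position; "eef_rot": TCP orientation; "contact_force": force on the tool from outside, world axes, zero at the start; "ft_torque": the same for the moment, N m; "grip_width": finger opening in m.
Only numpy, scipy, OpenCV 4.12 (cv2) and the standard library are available. Lean on these libraries where they do the work, as an engineer would, in place of code of your own. Each camera call takes 0.05 s, during which the arm holds its last target. There are 200 camera calls.

### The job

Put the two spare coils from the bench onto the two bare posts of the grey test tray, set down and not dropped, each lying flat on its seat, and leave the coil that is already fitted as it is. Then open the clear test cage for the tray: squeeze the red catch on the frame fully so that its bolt stays back, then squeeze the blue catch on the gate and, gripping it by that catch, swing the gate out past its click stop to about 75 degrees from shut. The gate pulls itself closed, so finish while still squeezing the blue catch and holding the gate wide open there, without having disturbed the spray can, the wire reel or the screwdriver.

Things in the scene. Friction and masses are not known exactly. Their poses are not given: they have to be found in the camera images.
- tray: grey test tray fixed on the bench, 232 x 92 mm, plate 8 mm thick, origin at the centre of its underside, x along its length. The three posts stand in one row along its x axis, at -72, 0 and +72 mm.
- post_1: round coil post on the tray: white seat disc 44 mm across, 6 mm thick, with an orange pin 18 mm thick standing 22 mm above the disc. Origin at the centre of the disc's underside, 8 mm above the bench. A seated coil lies flat on the disc round the pin, its underside 6 mm above this origin. One post (which one varies) already carries a coil; two are bare.
- post_2: same as post_1.
- post_3: same as post_1.
- coil_1: toroid coil, white tape with copper windings: ring of 54 mm outer diameter, hole 26 mm, 26 mm high, 0.10 to 0.17 kg; origin at the centre of its underside, z up. Each of the three coils either sits on a post (underside 14 mm above the bench) or lies flat on the bench as a spare.
- coil_2: same as coil_1.
- coil_3: same as coil_1.
- cage: test cage fixed on the bench, aluminium frame, clear panels, 300 mm deep (x), 380 mm wide (y), 220 mm high; origin on the bench below the middle of its front, z up, front towards its own -x. The gate closes the +y part of the front; the fixed grey panel with the red catch is the -y part. The catches stand out to 57 mm ahead of the front.
- red_catch (a point): red catch on the cage's fixed front: two upright tabs 8 mm thick (cage y), 52 mm deep (x), tops 225 mm above the bench, free down to 175 mm. Point: midway between them at rest, 205 mm above the bench, 17 mm behind their front edges; cage axes. Fixed black tab on the cage's -y side, moving red tab on +y, outer faces 26 mm from this point (red when shut).
- post_catch (a joint): travel of the red tab towards the black tab, m: 0 to 0.002 at the start, 0.014 fully squeezed (38 mm over both tabs). Its steel bolt, 150 to 164 mm above the bench, runs to cage +y across the front of the gate's free edge and is clear of it beyond 0.011. It slides stiffly (3 N) and stays where it is left.
- gate_leaf: the gate: clear panel in an aluminium frame, 212 mm wide, 14 mm thick, 22 to 198 mm above the bench, on an upright hinge at its cage +y edge. Origin on the hinge axis at bench height; shut, its axes are the cage's: free edge to its -y, outer face to its -x. It swings out from the cage's front, clockwise seen from above.
- gate_hinge (a point): point on the gate's upright hinge axis, 205 mm above the bench.
- blue_catch (a point): blue catch on the gate's outer face: two upright tabs 8 mm thick (gate y), 52 mm deep (x), tops 225 mm above the bench, free down to 165 mm. Point: midway between them at rest, 205 mm above the bench, 17 mm behind their front edges, 160 mm from the hinge axis; gate axes. Fixed black tab on the hinge side (+y), moving blue tab on -y, outer faces 26 mm from this point at rest.
- blue_tab: the moving blue tab of the blue catch, 8 x 52 x 75 mm; its origin is that of gate_leaf when at rest and shifts along the gate's +y as it is squeezed.
- gate_catch (a joint): travel of the blue tab towards the black tab in m: 0 bolt in its keeper, 0.014 fully squeezed (38 mm over both tabs); the gate is free beyond 0.010. A spring (3 N at rest, 9 N fully squeezed) drives it back as soon as it is let go.
- gate (a joint): angle of the gate in rad: 0 shut, up to 1.75. A spring hinge pulls it shut (1 to 2.5 N at the blue catch). A sprung roller and cam give a click stop at 0.3 to 0.9: a hump of some 3 N more on the way out; let go beyond it, the gate falls back to rest at about 0.86.
- spray_can: green can standing on the bench, 52 mm diameter, 140 mm high, origin at the centre of its underside. Leave alone.
- wire_reel: copper-coloured wire reel standing on the bench, 64 mm diameter, 40 mm high, origin at the centre of its underside. Leave alone.
- screwdriver: screwdriver with blue handle lying on the bench right of the tray, origin under its middle. Leave alone.
Mind the look-alikes: they are no part of the job. What is shaped like the coil_2 but purple is not meant.

How it is judged:
By the outcome, as a careful person would: the job done as asked, in the order asked, and still so for the second after the job is handed in, while the arm keeps its last pose, push and grip.
It also fails if it takes over 72 s, if anything falls off the work surface, if the arm or the gripper's body presses on something with over 40 N, if the wrist force passes 120 N, or if a joint passes its speed limit or range.

## Working session

There is one attempt and no reset: what is moved stays moved. The work goes in short steps, Python scripts to look and compute and a tool call to move; the robot and the scene stay as the last step left them, time stands still between calls to the robot, and variables do not carry over. Pictures are saved under pics/ and viewed, about 8 in all and at most 12, crops included, and the job is handed in when it is done.

Besides the shell and the picture viewer there is one more tool, called after "Emit:" as a command line: name --argument value ..., lists and objects as JSON in quotes. play_rows: Moves the arm, as the interface text tells. Its arguments: {"type":"object","properties":{"steps":{"type":"array","items":{"type":"object","properties":{"jaw":{"type":"number"},"offset":{"type":"array","items":{"type":"number"}},"roll":{"type":"number"}}}}},"required":["steps"]}

```bash
mkdir -p pics; ls
cat > h.py <<'E'
import numpy as np, cv2
from station import robot
def cap(n,save=None):
    d=robot.get_image(n)
    if save: cv2.imwrite('pics/'+save,d['color'][:,:,::-1]); np.savez('pics/'+save+'.npz',**d)
    return d
def cloud(d):
    z=d['range_z'];K=d['K'];T=np.linalg.inv(d['extrinsics'])
    v,u=np.mgrid[:480,:640]
    P=np.stack([(u-K[0,2])/K[0,0]*z,(v-K[1,2])/K[1,1]*z,z],-1)
    W=P@T[:3,:3].T+T[:3,3]; W[z==0]=np.nan
    return W
E
python3 - <<'E'
from h import *
o=robot.get_obs();print({k:np.round(v,3) for k,v in o.items()})
for c in('top','side'):
    d=cap(c,c+'0.png');W=cloud(d);print(c,d['K'][0],np.round(np.linalg.inv(d['extrinsics'])[:3],2))
    for n in('tray','post_1','coil_1','cage','red_catch','blue_catch','gate_hinge','spray_can','wire_reel','screwdriver','gate_leaf'):
        for r in robot.spot_in(n,c):
            u,v=np.round(r['position']).astype(int);print(c,n,u,v,round(r['conf'],2),np.round(W[min(v,479),min(u,639)],3))
a=cv2.imread('pics/top0.png');b=cv2.imread('pics/side0.png')
E
```

```text
pics
{'clock': np.float64(0.0), 'joint_positions': array([-1.298,  0.378,  0.08 ,  1.274, -0.   ,  1.461]), 'qvel': array([ 0.001, -0.   , -0.001,  0.001, -0.   , -0.001]), 'tau': array([ 0.0000e+00, -4.6361e+01,  2.6987e+01,  2.1000e-02,  0.0000e+00,
       -0.0000e+00]), 'ee_pos': array([ 0.215, -0.533,  0.244]), 'eef_rot': array([-0.001,  0.829, -0.56 , -0.001]), 'contact_force': array([-0.04 , -0.283,  0.486]), 'ft_torque': array([-0.015,  0.002, -0.041]), 'grip_width': np.float64(0.085)}
top [512.05716287   0.         321.90386595] [[-0.   -0.99  0.11  0.36]
 [-1.    0.01  0.02 -0.  ]
 [-0.02 -0.11 -0.99  1.3 ]]
top tray 458 268 0.57 [ 0.47  -0.328  0.005]
top post_1 461 284 0.82 [ 0.428 -0.326  0.036]
top post_1 462 256 0.57 [ 0.498 -0.332  0.03 ]
top post_1 464 227 0.49 [ 0.569 -0.338  0.035]
top coil_1 414 246 0.92 [ 0.527 -0.219  0.003]
top coil_1 398 284 0.9 [ 0.43  -0.176  0.006]
top coil_1 361 326 0.71 [ 0.326 -0.08   0.027]
top coil_1 470 255 0.68 [ 0.5   -0.352  0.029]
top coil_1 349 187 0.67 [ 0.638 -0.048  0.178]
top coil_1 289 296 0.61 [0.401 0.099 0.006]
top coil_1 
[... 1026 characters left out ...]
402 246 0.61 [ 0.335 -0.077  0.027]
side coil_1 326 209 0.6 [ 0.53  -0.191  0.028]
side coil_1 189 247 0.26 [0.758 0.166 0.215]
side cage 190 246 0.94 [0.756 0.164 0.216]
side cage 258 250 0.43 [0.643 0.106 0.161]
side cage 363 220 0.25 [ 0.432 -0.184  0.007]
side red_catch 189 245 0.84 [0.758 0.163 0.218]
side red_catch 266 239 0.4 [0.629 0.088 0.175]
side blue_catch 367 223 0.63 [ 0.422 -0.149  0.029]
side blue_catch 265 240 0.57 [0.633 0.083 0.167]
side gate_hinge 259 249 0.87 [0.641 0.104 0.162]
side spray_can 303 436 0.75 [0.508 0.458 0.12 ]
side wire_reel 366 413 0.75 [0.408 0.368 0.04 ]
side screwdriver 347 155 0.9 [ 0.492 -0.448  0.026]
side gate_leaf 265 238 0.87 [0.631 0.086 0.176]
```

Run:
```python
import cv2,numpy as np
a=cv2.imread('pics/top0.png')[60:380,120:560];cv2.imwrite('pics/t1.png',cv2.resize(a,None,fx=1.8,fy=1.8,interpolation=cv2.INTER_CUBIC))
b=cv2.imread('pics/side0.png')[120:450,120:520];cv2.imwrite('pics/s1.png',cv2.resize(b,None,fx=1.8,fy=1.8,interpolation=cv2.INTER_CUBIC))
```

```text
(no output)
```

View pics/t1.png

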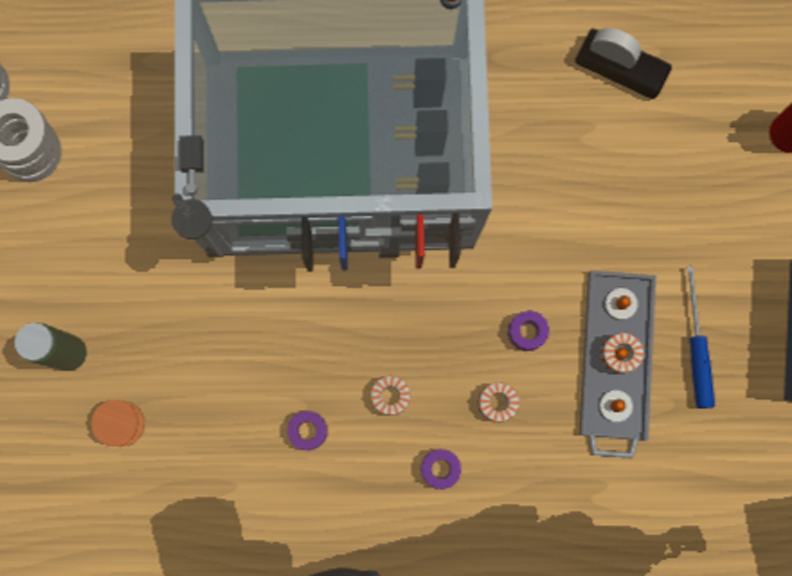

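View pics/s1.png

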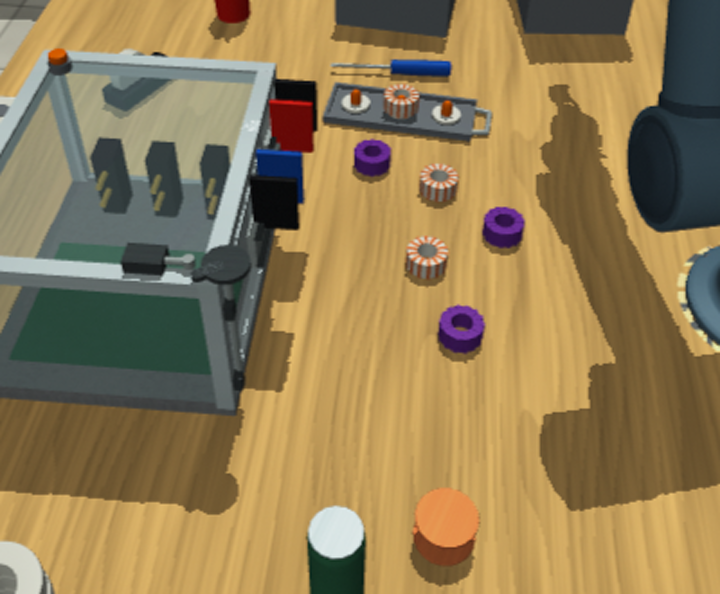

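Crop of the top view: the copper/white spare coils are at original pixels (337,280) and (397,284). The fitted coil is on the middle post at (466,256). The bare posts are at (464,228) and (463,285). The purple rings at (413,243), (290,299) and (365,320) are look-alikes. The side view agrees, and shows the blue and red catches on the cage front.

Run:
```python
from h import *
D={c:dict(np.load(f'pics/{c}0.png.npz')) for c in('top','side')}
C={c:cloud(D[c]) for c in D}
def circ(P,r):
    from scipy.optimize import least_squares
    return 
def ring(W,c0,z0,z1,R=.045):
    m=(np.hypot(W[...,0]-c0[0],W[...,1]-c0[1])<R)&(W[...,2]>z0)&(W[...,2]<z1)
    P=W[m]; (x,y),r=cv2.minEnclosingCircle(P[:,:2].astype(np.float32))
    return np.round([x,y,r,P[:,2].mean(),len(P)],4),np.round(P.mean(0),4)
for c in C:
    W=C[c]
    for n,c0 in(('A',(.437,-.008)),('B',(.433,-.16)),('fit',(.499,-.33))):
        print(c,n,*ring(W,c0,*((.021,.032) if n!='fit' else (.035,.046))))
    for n,c0 in(('p1',(.428,-.327)),('p3',(.570,-.337))):
        print(c,n,'pin',*ring(W,c0,.026,.042,.03),'seat',*ring(W,c0,.0115,.02,.035))
    hsv=cv2.cvtColor(D[c]['color'],cv2.COLOR_RGB2HSV).astype(int)
    reg=(W[...,2]>.15)&(W[...,0]>.5)&(W[...,0]<.75)&(abs(W[...,1]-.0)<.22)
    S=hsv[...,1]>130
    for n,m in(('red',reg&S&((hsv[...,0]<8)|(hsv[...,0]>172))),('blue',reg&S&(abs(hsv[...,0]-112)<14)),('black',reg&(hsv[...,2]<60))):
        P=W[m]
        if n=='black':
            for s in (P[P[:,1]<.03],P[P[:,1]>.03]): print(c,n,len(s),np.round(np.percentile(s,[3,50,97],axis=0),4).tolist())
        else: print(c,n,len(P),np.round(np.percentile(P,[3,50,97],axis=0),4).tolist())
    # top rail of cage z~.22
    m=(abs(W[...,2]-.22)<.006)&(W[...,0]>.55)&(abs(W[...,1])<.4)
    q=W[m][:,:2]
    print(c,'rail',len(q),cv2.minAreaRect(q.astype(np.float32)), np.round(np.percentile(q,[2,98],axis=0),3).tolist())
```

```text
top A [ 4.417e-01 -2.000e-02  2.730e-02  2.680e-02  2.810e+02] [ 0.442  -0.0198  0.0268]
top B [ 4.322e-01 -1.698e-01  2.720e-02  2.690e-02  2.840e+02] [ 0.4322 -0.1695  0.0269]
top fit [ 4.980e-01 -3.391e-01  2.830e-02  4.060e-02  3.270e+02] [ 0.4978 -0.3383  0.0406]
top p1 pin [ 4.259e-01 -3.322e-01  9.100e-03  3.310e-02  4.100e+01] [ 0.426  -0.3315  0.0331] seat [ 4.285e-01 -3.269e-01  3.470e-02  1.460e-02  2.350e+02] [ 0.4264 -0.3295  0.0146]
top p3 pin [ 5.698e-01 -3.444e-01  8.800e-03  3.380e-02  4.100e+01] [ 0.5692 -0.344   0.0338] seat [ 5.695e-01 -3.368e-01  3.470e-02  1.470e-02  2.340e+02] [ 0.5694 -0.3398  0.0147]
top red 107 [[0.5936, -0.0592, 0.1724], [0.6141, -0.0548, 0.2248], [0.6425, -0.0508, 0.2294]]
top blue 79 [[0.5952, 0.0348, 0.2157], [0.6183, 0.037, 0.2253], [0.6408, 0.0413, 0.2284]]
top black 190 [[0.5945, -0.0998, 0.1566], [0.6306, -0.0934, 0.1994], [0.6569, -0.0265, 0.2287]]
top black 208 [[0.5912, 0.0485, 0.157], [0.6273, 0.08, 0.2098], [0.7, 0.21, 0.2325]]
top rail 21511 ((0.7710976600646973, 0.051489993929862976), (0.35973894596099854, 0.37957754731178284)
[... 515 characters left out ...]
 [ 5.696e-01 -3.420e-01  9.100e-03  3.320e-02  2.900e+01] [ 0.5684 -0.3411  0.0332] seat [ 5.714e-01 -3.367e-01  3.400e-02  1.470e-02  1.300e+02] [ 0.5685 -0.3359  0.0147]
side red 649 [[0.5942, -0.0936, 0.1575], [0.6174, -0.0529, 0.1971], [0.6428, -0.0496, 0.226]]
side blue 410 [[0.5909, 0.0345, 0.171], [0.6144, 0.0409, 0.2104], [0.6412, 0.0811, 0.2268]]
side black 314 [[0.595, -0.1017, 0.1682], [0.6191, -0.0951, 0.2122], [0.6471, -0.0369, 0.2269]]
side black 919 [[0.5921, 0.0551, 0.1571], [0.6218, 0.0847, 0.1993], [0.731, 0.2084, 0.2264]]
side rail 18618 ((0.7701776027679443, 0.04940430819988251), (0.3592256009578705, 0.38774052262306213), 1.28297758102417) [[0.626, -0.127], [0.941, 0.24]]
```

Emit:
play_rows --steps '[{"jaw": 1, "offset": [-2.56, -3.37, 0], "roll": -0.12}, {"jaw": 1, "offset": [-5.1, -6.7, 0], "roll": -0.24}, {"jaw": 1, "offset": [-7.7, -10.1, 0], "roll": -0.36}, {"jaw": 1, "offset": [-10.2, -13.5, 0], "roll": -0.48}, {"jaw": 1, "offset": [-12.8, -16.8, 0], "roll": -0.6}, {"jaw": 1, "offset": [-15.3, -20.2, 0], "roll": -0.72}, {"jaw": 1, "offset": [-17.9, -23.6, 0], "roll": -0.84}, {"jaw": 1, "offset": [-20.5, -26.9, 0], "roll": -0.96}, {"jaw": 1, "offset": [-23, -30.3, 0], "roll": -1.08}, {"jaw": 1, "offset": [-25.6, -33.7, 0], "roll": -1.2}]'

```text
clock: 2.03
ee_pos: [0.4291, -0.1739, 0.2457]
eef_rot: [0.0, 1.0, 0.009, 0.0]
contact_force: [1.4, -0.7, 0.4]
grip_width: 0.0851
```

Emit:
play_rows --steps '[{"jaw": 1, "offset": [0, 0, 1], "roll": -0.12}, {"jaw": 1, "offset": [0, 0, 2], "roll": -0.24}, {"jaw": 1, "offset": [0, 0, 3], "roll": -0.36}, {"jaw": 1, "offset": [0, 0, 4], "roll": -0.48}, {"jaw": 1, "offset": [0, 0, 5], "roll": -0.6}, {"jaw": 1, "offset": [0, 0, 6], "roll": -0.72}, {"jaw": 1, "offset": [0, 0, 7], "roll": -0.84}, {"jaw": 1, "offset": [0, 0, 8], "roll": -0.96}, {"jaw": 1, "offset": [0, 0, 9], "roll": -1.08}, {"jaw": 1, "offset": [0, 0, 10], "roll": -1.2}]'

```text
clock: 2.87
ee_pos: [0.4285, -0.1758, 0.1449]
eef_rot: [0.0, 0.82, 0.572, 0.0]
contact_force: [0.3, 0.5, -0.3]
grip_width: 0.0851
```

Emit:
play_rows --steps '[{"jaw": 1, "offset": [0, 0, 1], "roll": -0.12}, {"jaw": 1, "offset": [0, 0, 2], "roll": -0.24}, {"jaw": 1, "offset": [0, 0, 3], "roll": -0.358}, {"jaw": 1, "offset": [0, 0, 4], "roll": -0.358}, {"jaw": 1, "offset": [0, 0, 4], "roll": -0.358}, {"jaw": 1, "offset": [0, 0, 4], "roll": -0.358}]'

```text
clock: 3.37
ee_pos: [0.428, -0.1755, 0.1051]
eef_rot: [-0.001, 0.708, 0.707, -0.0]
contact_force: [-1.0, -0.3, 0.2]
grip_width: 0.0852
```

Run:
```python
from h import *
o=robot.get_obs();print({k:np.round(o[k],4).tolist() for k in('clock','joint_positions','ee_pos','eef_rot','contact_force','grip_width')})
d=cap('top','top1.png');cap('side','side1.png')
b=cv2.imread('pics/side1.png')[120:320,240:500];cv2.imwrite('pics/s2.png',cv2.resize(b,None,fx=2.5,fy=2.5,interpolation=cv2.INTER_CUBIC))
```

```text
{'clock': 3.3667, 'joint_positions': [-0.5263, 0.2526, -0.4782, 0.8412, -0.0001, -0.5251], 'ee_pos': [0.428, -0.1755, 0.1051], 'eef_rot': [-0.0006, 0.7075, 0.7067, -0.0002], 'contact_force': [-0.9545, -0.2718, 0.1889], 'grip_width': 0.0852}
```

View pics/s2.png

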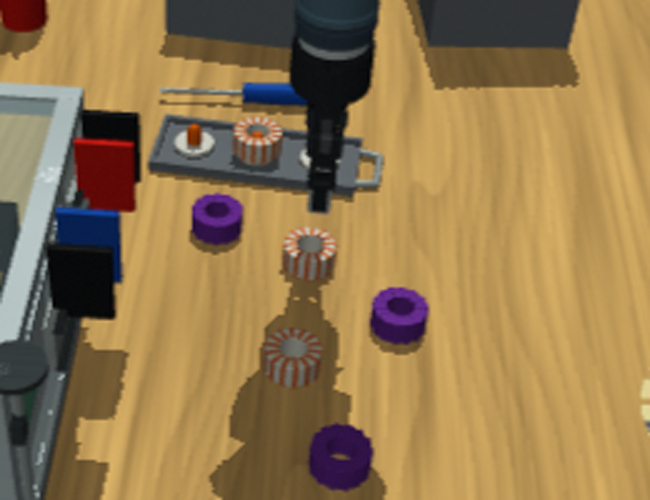

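The picture shows the gripper, at crop (320,190), standing over the bare copper/white spare at crop (310,252). The purple rings sit to the side. I'll descend and grasp.

Emit:
play_rows --steps '[{"jaw": 1, "offset": [0.55, 0.4, 1.5]}, {"jaw": 1, "offset": [0.55, 0.4, 4]}, {"jaw": 1, "offset": [0.55, 0.4, 6]}, {"jaw": 1, "offset": [0.55, 0.4, 7.5]}, {"jaw": 1, "offset": [0.55, 0.4, 8.3]}, {"jaw": 1, "offset": [0.55, 0.4, 8.3]}, {"jaw": 0.5, "offset": [0.55, 0.4, 8.3]}, {"jaw": 0.5, "offset": [0.55, 0.4, 8.3]}, {"jaw": 0.5, "offset": [0.55, 0.4, 8.3]}, {"jaw": 0.5, "offset": [0.55, 0.4, 8.3]}]'

```text
validation failed for argument at $.st...
```

Emit:
play_rows --steps '[{"jaw": 0.5, "offset": [0, 0, 0]}, {"jaw": 0.5, "offset": [0, 0, 0]}, {"jaw": 0.5, "offset": [0, 0, -1]}, {"jaw": 0.5, "offset": [0, 0, -3]}, {"jaw": 0.5, "offset": [0, 0, -5]}, {"jaw": 0.5, "offset": [0, 0, -6]}]'

```text
validation failed for argument at $.st...
```

Emit:
play_rows --steps '[{"jaw": 1, "offset": [0.55, 0.4, 1.5], "roll": 0}, {"jaw": 1, "offset": [0.55, 0.4, 4], "roll": 0}, {"jaw": 1, "offset": [0.55, 0.4, 6], "roll": 0}, {"jaw": 1, "offset": [0.55, 0.4, 7.5], "roll": 0}, {"jaw": 1, "offset": [0.55, 0.4, 8.3], "roll": 0}, {"jaw": 1, "offset": [0.55, 0.4, 8.3], "roll": 0}, {"jaw": 0.5, "offset": [0.55, 0.4, 8.3], "roll": 0}, {"jaw": 0.5, "offset": [0.55, 0.4, 8.3], "roll": 0}, {"jaw": 0.5, "offset": [0.55, 0.4, 8.3], "roll": 0}, {"jaw": 0.5, "offset": [0.55, 0.4, 8.3], "roll": 0}]'

```text
clock: 4.3
ee_pos: [0.4336, -0.171, 0.0242]
eef_rot: [0.001, 0.707, 0.707, 0.0]
contact_force: [-2.6, 1.2, 7.8]
grip_width: 0.0511
```

Emit:
play_rows --steps '[{"jaw": 0.5, "offset": [0, 0, 0], "roll": 0}, {"jaw": 0.5, "offset": [0, 0, 0], "roll": 0}, {"jaw": 0.5, "offset": [0, 0, -1], "roll": 0}, {"jaw": 0.5, "offset": [0, 0, -3], "roll": 0}, {"jaw": 0.5, "offset": [0, 0, -5], "roll": 0}, {"jaw": 0.5, "offset": [0, 0, -6], "roll": 0}, {"jaw": 0.5, "offset": [0, 0, -6], "roll": 0}]'

```text
clock: 4.88
ee_pos: [0.4347, -0.1715, 0.0854]
eef_rot: [0.003, 0.707, 0.707, 0.001]
contact_force: [0.0, -0.1, -1.3]
grip_width: 0.0513
```

Emit:
play_rows --steps '[{"jaw": 0.5, "offset": [-2, 0, 0], "roll": 0}, {"jaw": 0.5, "offset": [-5, -0.2, 0], "roll": 0}, {"jaw": 0.5, "offset": [-8, -0.4, 0], "roll": 0}, {"jaw": 0.5, "offset": [-11, -0.6, 0], "roll": 0}, {"jaw": 0.5, "offset": [-14, -0.77, 0], "roll": 0}, {"jaw": 0.5, "offset": [-15.5, -0.77, 0], "roll": 0}, {"jaw": 0.5, "offset": [-16.05, -0.77, 0], "roll": 0}, {"jaw": 0.5, "offset": [-16.05, -0.77, 0], "roll": 0}, {"jaw": 0.5, "offset": [-16.05, -0.77, 0], "roll": 0}, {"jaw": 0.5, "offset": [-16.05, -0.77, 0], "roll": 0}]'

```text
clock: 5.72
ee_pos: [0.4243, -0.3288, 0.0819]
eef_rot: [-0.001, 0.707, 0.707, 0.0]
contact_force: [-0.7, -0.3, -2.7]
grip_width: 0.0513
```

```bash
cat >> h.py <<'E'
def where():
    o=robot.get_obs();e=o['ee_pos'];print('ee',np.round(e,4),np.round(o['eef_rot'],3),'F',np.round(o['contact_force'],1),'g',round(float(o['grip_width']),4),'t',round(float(o['clock']),2))
    return o
def held(cam,save,dz=.010):
    "white/copper points near TCP"
    o=where();e=o['ee_pos'];d=cap(cam,save);W=cloud(d);h=cv2.cvtColor(d['color'],cv2.COLOR_RGB2HSV)
    m=(np.hypot(W[...,0]-e[0],W[...,1]-e[1])<.04)&(W[...,2]<e[2]+.015)&(W[...,2]>e[2]-.03)&(h[...,2]>90)
    P=W[m];print(cam,len(P),np.round(np.percentile(P,[2,50,98],axis=0),4).tolist())
    return d,W,m
E
python3 - <<'E'
from h import *
for c in('side','top'):held(c,c+'2.png')
E
```

```text
ee [ 0.4243 -0.3288  0.0819] [-0.001  0.707  0.707  0.   ] F [-0.7 -0.3 -2.7] g 0.0513 t 5.72
side 175 [[0.3951, -0.3445, 0.0599], [0.4227, -0.3126, 0.0793], [0.4478, -0.2971, 0.0882]]
ee [ 0.4244 -0.3289  0.082 ] [-0.001  0.707  0.707  0.   ] F [ 0.4 -0.3 -1.3] g 0.0513 t 5.77
top 65 [[0.397, -0.3331, 0.0618], [0.404, -0.3185, 0.0843], [0.449, -0.3061, 0.0901]]
```

Emit:
play_rows --steps '[{"jaw": 0.5, "offset": [-0.3, 0.33, 0], "roll": 0}, {"jaw": 0.5, "offset": [-0.3, 0.33, 0], "roll": 0}, {"jaw": 0.5, "offset": [-0.3, 0.33, 1], "roll": 0}, {"jaw": 0.5, "offset": [-0.3, 0.33, 1.7], "roll": 0}, {"jaw": 0.5, "offset": [-0.3, 0.33, 2.1], "roll": 0}, {"jaw": 0.5, "offset": [-0.3, 0.33, 2.1], "roll": 0}, {"jaw": 0.5, "offset": [-0.3, 0.33, 2.1], "roll": 0}, {"jaw": 0.5, "offset": [-0.3, 0.33, 2.1], "roll": 0}]'

```text
clock: 6.48
ee_pos: [0.4278, -0.3337, 0.0612]
eef_rot: [-0.0, 0.707, 0.707, -0.0]
contact_force: [0.9, -1.0, -1.2]
grip_width: 0.0515
```

Run:
```python
from h import *
for c in('top','side'):held(c,c+'3.png')
b=cv2.imread('pics/side3.png')[120:240,280:440];cv2.imwrite('pics/s3.png',cv2.resize(b,None,fx=4,fy=4,interpolation=cv2.INTER_CUBIC))
```

```text
ee [ 0.4278 -0.3337  0.0612] [-0.     0.707  0.707 -0.   ] F [ 0.9 -1.  -1.2] g 0.0515 t 6.48
top 66 [[0.4, -0.3366, 0.0496], [0.4072, -0.3243, 0.0642], [0.4523, -0.3108, 0.0702]]
ee [ 0.428  -0.3339  0.0614] [ 0.     0.707  0.707 -0.   ] F [ 0.6  0.3 -1.2] g 0.0514 t 6.53
side 169 [[0.3987, -0.3522, 0.0393], [0.4266, -0.3181, 0.0612], [0.4507, -0.3024, 0.0671]]
```

View pics/s3.png

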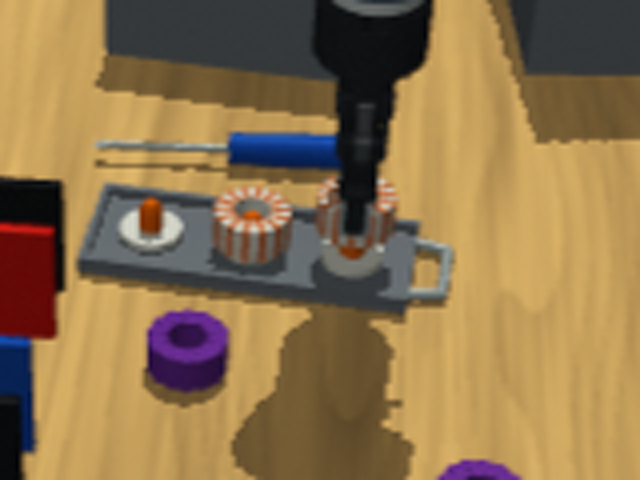

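The coil hangs centred above the front bare post, at crop (352,250). I'll lower it slowly.

Emit:
play_rows --steps '[{"jaw": 0.5, "offset": [0.15, 0, 0.5], "roll": 0}, {"jaw": 0.5, "offset": [0.15, 0, 1.0], "roll": 0}, {"jaw": 0.5, "offset": [0.15, 0, 1.5], "roll": 0}, {"jaw": 0.5, "offset": [0.15, 0, 1.9], "roll": 0}, {"jaw": 0.5, "offset": [0.15, 0, 2.2], "roll": 0}, {"jaw": 0.5, "offset": [0.15, 0, 2.4], "roll": 0}, {"jaw": 0.5, "offset": [0.15, 0, 2.4], "roll": 0}, {"jaw": 0.5, "offset": [0.15, 0, 2.4], "roll": 0}]'

```text
clock: 7.25
ee_pos: [0.4275, -0.3319, 0.0382]
eef_rot: [-0.0, 0.707, 0.707, -0.0]
contact_force: [-3.3, 3.4, 9.1]
grip_width: 0.0515
```

The TCP is at z 0.0382, which is the pick height plus 14 mm, and the force is upward, so the coil is seated. I'll release and go to coil A.

Emit:
play_rows --steps '[{"jaw": 0.9, "offset": [0, 0, 0], "roll": 0}, {"jaw": 0.9, "offset": [0, 0, 0], "roll": 0}, {"jaw": 0.9, "offset": [0, 0, 0], "roll": 0}, {"jaw": 0.9, "offset": [0, 0, 0], "roll": 0}, {"jaw": 0.9, "offset": [0, 0, -1.5], "roll": 0}, {"jaw": 0.9, "offset": [0, 0, -4], "roll": 0}, {"jaw": 0.9, "offset": [0, 0, -7], "roll": 0}, {"jaw": 0.9, "offset": [0, 0, -7], "roll": 0}]'

```text
clock: 7.92
ee_pos: [0.4306, -0.3348, 0.1125]
eef_rot: [0.004, 0.707, 0.707, 0.0]
contact_force: [0.6, -0.7, 0.3]
grip_width: 0.0769
```

Emit:
play_rows --steps '[{"jaw": 1, "offset": [3, 0.15, 0], "roll": 0}, {"jaw": 1, "offset": [7, 0.3, 0], "roll": 0}, {"jaw": 1, "offset": [11, 0.5, 0], "roll": 0}, {"jaw": 1, "offset": [15, 0.7, 0], "roll": 0}, {"jaw": 1, "offset": [19, 0.9, 0], "roll": 0}, {"jaw": 1, "offset": [23, 1.1, 0], "roll": 0}, {"jaw": 1, "offset": [27, 1.3, 0], "roll": 0}, {"jaw": 1, "offset": [30, 1.4, 0], "roll": 0}, {"jaw": 1, "offset": [31.2, 1.4, 0], "roll": 0}, {"jaw": 1, "offset": [31.2, 1.4, 0], "roll": 0}]'

```text
clock: 8.75
ee_pos: [0.4416, -0.0176, 0.107]
eef_rot: [-0.0, 0.706, 0.708, 0.0]
contact_force: [-0.9, 0.1, -0.1]
grip_width: 0.0851
```

Run:
```python
from h import *
where()
d=cap('top','top4.png');W=cloud(d)
for n,c0,z0,z1 in(('placed',(.4258,-.332),.035,.048),('fit',(.4977,-.338),.035,.048),('A',(.4415,-.02),.02,.032)):
    m=(np.hypot(W[...,0]-c0[0],W[...,1]-c0[1])<.036)&(W[...,2]>z0)&(W[...,2]<z1);P=W[m]
    print(n,len(P),np.round(P.mean(0),4),np.round(P[:,2].std(),4))
```

```text
ee [ 0.4416 -0.0176  0.107 ] [-0.     0.706  0.708  0.   ] F [-0.9  0.1 -0.1] g 0.0851 t 8.75
placed 324 [ 0.4262 -0.3297  0.0405] 0.0026
fit 320 [ 0.4976 -0.3382  0.0406] 0.0026
A 0 [nan nan nan] nan<stdin>:6: RuntimeWarning: Mean of empty slice.
  ret = um.true_divide(
  ret = _var(a, axis=axis, dtype=dtype, out=out, ddof=ddof,
  arrmean = um.true_divide(arrmean, div, out=arrmean,
  ret = ret.dtype.type(ret / rcount)
```

Coil B is seated at the same height as the fitted coil. Now I'll grasp A.

Emit:
play_rows --steps '[{"jaw": 1, "offset": [-0.2, 0, 1.5], "roll": 0}, {"jaw": 1, "offset": [-0.2, 0, 4], "roll": 0}, {"jaw": 1, "offset": [-0.2, 0, 6], "roll": 0}, {"jaw": 1, "offset": [-0.2, 0, 7.5], "roll": 0}, {"jaw": 1, "offset": [-0.2, 0, 8.4], "roll": 0}, {"jaw": 1, "offset": [-0.2, 0, 8.4], "roll": 0}, {"jaw": 0.5, "offset": [-0.2, 0, 8.4], "roll": 0}, {"jaw": 0.5, "offset": [-0.2, 0, 8.4], "roll": 0}, {"jaw": 0.5, "offset": [-0.2, 0, 8.4], "roll": 0}, {"jaw": 0.5, "offset": [-0.2, 0, 8.4], "roll": 0}]'

```text
clock: 9.63
ee_pos: [0.4434, -0.0226, 0.0249]
eef_rot: [0.001, 0.707, 0.707, 0.001]
contact_force: [-1.8, -0.3, 7.2]
grip_width: 0.0508
```

Emit:
play_rows --steps '[{"jaw": 0.5, "offset": [0, 0, 0], "roll": 0}, {"jaw": 0.5, "offset": [0, 0, 0], "roll": 0}]'

```text
clock: 9.8
ee_pos: [0.4434, -0.0226, 0.0249]
eef_rot: [0.001, 0.707, 0.707, 0.001]
contact_force: [-1.1, -0.1, 5.9]
grip_width: 0.0508
```

Emit:
play_rows --steps '[{"jaw": 0.5, "offset": [0, 0, -1], "roll": 0}, {"jaw": 0.5, "offset": [0, 0, -3], "roll": 0}, {"jaw": 0.5, "offset": [0, 0, -6], "roll": 0}, {"jaw": 0.5, "offset": [0, 0, -7], "roll": 0}, {"jaw": 0.5, "offset": [0, 0, -7], "roll": 0}]'

```text
clock: 10.22
ee_pos: [0.4452, -0.0228, 0.0968]
eef_rot: [0.003, 0.707, 0.707, 0.002]
contact_force: [0.1, -0.4, -0.6]
grip_width: 0.0511
```

Emit:
play_rows --steps '[{"jaw": 0.5, "offset": [-2.5, 1, 0], "roll": 0}, {"jaw": 0.5, "offset": [-6, 2.4, 0], "roll": 0}, {"jaw": 0.5, "offset": [-9.5, 3.8, 0], "roll": 0}, {"jaw": 0.5, "offset": [-13, 5.2, 0], "roll": 0}, {"jaw": 0.5, "offset": [-16.5, 6.6, 0], "roll": 0}, {"jaw": 0.5, "offset": [-20, 8, 0], "roll": 0}, {"jaw": 0.5, "offset": [-23.5, 9.4, 0], "roll": 0}, {"jaw": 0.5, "offset": [-27, 10.8, 0], "roll": 0}, {"jaw": 0.5, "offset": [-30, 12, 0], "roll": 0}, {"jaw": 0.5, "offset": [-32.1, 12.7, 0], "roll": 0}]'

```text
clock: 11.05
ee_pos: [0.5695, -0.3465, 0.0922]
eef_rot: [0.0, 0.708, 0.706, -0.0]
contact_force: [0.3, 0.2, -0.9]
grip_width: 0.0507
```

Emit:
play_rows --steps '[{"jaw": 0.5, "offset": [0, 0, 1], "roll": 0}, {"jaw": 0.5, "offset": [0, 0, 2], "roll": 0}, {"jaw": 0.5, "offset": [0, 0, 2.5], "roll": 0}, {"jaw": 0.5, "offset": [0, 0, 2.5], "roll": 0}, {"jaw": 0.5, "offset": [0, 0, 2.5], "roll": 0}, {"jaw": 0.5, "offset": [0, 0, 2.5], "roll": 0}]'

```text
clock: 11.55
ee_pos: [0.5687, -0.3423, 0.0685]
eef_rot: [-0.0, 0.707, 0.707, -0.0]
contact_force: [0.1, 0.0, -1.2]
grip_width: 0.051
```

Run:
```python
from h import *
for c in('top','side'):held(c,c+'5.png')
```

```text
ee [ 0.5687 -0.3423  0.0685] [-0.     0.707  0.707 -0.   ] F [ 0.1  0.  -1.2] g 0.051 t 11.55
top 104 [[0.5398, -0.3525, 0.0517], [0.5492, -0.3359, 0.0698], [0.559, -0.3176, 0.0756]]
ee [ 0.569  -0.3426  0.0689] [0.    0.707 0.707 0.   ] F [-0.  -1.  -0.6] g 0.0507 t 11.6
side 172 [[0.5393, -0.3683, 0.046], [0.5565, -0.3284, 0.0665], [0.592, -0.3114, 0.0775]]
```

Emit:
play_rows --steps '[{"jaw": 0.5, "offset": [-0.1, 0.33, 0], "roll": 0}, {"jaw": 0.5, "offset": [-0.1, 0.33, 0.4], "roll": 0}, {"jaw": 0.5, "offset": [-0.1, 0.33, 0.8], "roll": 0}, {"jaw": 0.5, "offset": [-0.1, 0.33, 1.2], "roll": 0}, {"jaw": 0.5, "offset": [-0.1, 0.33, 1.6], "roll": 0}, {"jaw": 0.5, "offset": [-0.1, 0.33, 2.0], "roll": 0}, {"jaw": 0.5, "offset": [-0.1, 0.33, 2.4], "roll": 0}, {"jaw": 0.5, "offset": [-0.1, 0.33, 2.7], "roll": 0}, {"jaw": 0.5, "offset": [-0.1, 0.33, 2.9], "roll": 0}, {"jaw": 0.5, "offset": [-0.1, 0.33, 2.9], "roll": 0}]'

```text
clock: 12.48
ee_pos: [0.572, -0.3443, 0.0392]
eef_rot: [-0.0, 0.707, 0.707, -0.0]
contact_force: [0.2, -0.4, -0.7]
grip_width: 0.0505
```

Emit:
play_rows --steps '[{"jaw": 0.5, "offset": [0, 0, 0], "roll": 0}, {"jaw": 0.5, "offset": [0, 0, 0], "roll": 0}]'

```text
clock: 12.65
ee_pos: [0.5723, -0.3445, 0.0394]
eef_rot: [0.0, 0.707, 0.707, 0.0]
contact_force: [-0.4, -0.1, -2.1]
grip_width: 0.0508
```

Emit:
play_rows --steps '[{"jaw": 0.5, "offset": [0, 0, 0.05], "roll": 0}, {"jaw": 0.5, "offset": [0, 0, 0.12], "roll": 0}, {"jaw": 0.5, "offset": [0, 0, 0.15], "roll": 0}, {"jaw": 0.5, "offset": [0, 0, 0.15], "roll": 0}]'

```text
clock: 12.98
ee_pos: [0.5724, -0.3445, 0.039]
eef_rot: [0.0, 0.707, 0.707, 0.0]
contact_force: [-2.1, 1.1, 4.7]
grip_width: 0.0507
```

Emit:
play_rows --steps '[{"jaw": 0.9, "offset": [0, 0, 0], "roll": 0}, {"jaw": 0.9, "offset": [0, 0, 0], "roll": 0}, {"jaw": 0.9, "offset": [0, 0, 0], "roll": 0}, {"jaw": 0.9, "offset": [0, 0, 0], "roll": 0}, {"jaw": 0.9, "offset": [0, 0, -1.5], "roll": 0}, {"jaw": 0.9, "offset": [0, 0, -4], "roll": 0}, {"jaw": 0.9, "offset": [0, 0, -8], "roll": 0}, {"jaw": 1, "offset": [0, 0, -12], "roll": 0}, {"jaw": 1, "offset": [0, 0, -16], "roll": 0}, {"jaw": 1, "offset": [0, 0, -20], "roll": 0}]'

```text
clock: 13.82
ee_pos: [0.5719, -0.3441, 0.2396]
eef_rot: [0.0, 0.707, 0.707, -0.0]
contact_force: [0.8, 0.1, 0.4]
grip_width: 0.0858
```

Emit:
play_rows --steps '[{"jaw": 1, "offset": [3, 0, -3], "roll": 0}, {"jaw": 1, "offset": [6.5, 0.5, -4], "roll": 0}, {"jaw": 1, "offset": [10, 1, -4], "roll": 0}, {"jaw": 1, "offset": [13.5, 1.5, -4], "roll": 0}, {"jaw": 1, "offset": [17, 2, -4], "roll": 0}, {"jaw": 1, "offset": [20.5, 2.5, -4], "roll": 0}, {"jaw": 1, "offset": [24, 3.3, -4], "roll": 0}, {"jaw": 1, "offset": [26, 3.8, -4], "roll": 0}, {"jaw": 1, "offset": [26.9, 3.8, -4], "roll": 0}, {"jaw": 1, "offset": [26.9, 3.8, -4], "roll": 0}]'

```text
clock: 14.65
ee_pos: [0.6104, -0.0734, 0.2777]
eef_rot: [-0.0, 0.706, 0.708, -0.0]
contact_force: [-0.8, 0.0, -0.2]
grip_width: 0.0857
```

Run:
```python
from h import *
where()
d=cap('top','top6.png');W=cloud(d)
for n,c0 in(('B',(.4258,-.332)),('fit',(.4977,-.338)),('A',(.569,-.344))):
    m=(np.hypot(W[...,0]-c0[0],W[...,1]-c0[1])<.036)&(W[...,2]>.035)&(W[...,2]<.048);P=W[m]
    print(n,len(P),np.round(P.mean(0),4),np.round(P[:,2].std(),4))
cap('side','side6.png')
# tabs, from the unoccluded start clouds: top edges (z>.218)
for c in('top','side'):
    D=dict(np.load(f'pics/{c}0.png.npz'));W=cloud(D);z=W[...,2]
    m=(z>.217)&(z<.232)&(W[...,0]>.585)&(W[...,0]<.642)
    for lo,hi in((-.115,-.08),(-.075,-.035),(.02,.055),(.065,.1)):
        P=W[m&(W[...,1]>lo)&(W[...,1]<hi)]
        if len(P)>5:print(c,len(P),np.round(np.percentile(P,[2,50,98],axis=0),4).tolist(),'slope',np.polyfit(P[:,0],P[:,1],1)[0].round(3))
a=cv2.imread('pics/top6.png')[150:310,250:500];cv2.imwrite('pics/t6.png',cv2.resize(a,None,fx=3,fy=3,interpolation=cv2.INTER_CUBIC))
```

```text
ee [ 0.6104 -0.0734  0.2777] [-0.     0.706  0.708 -0.   ] F [-0.8  0.  -0.2] g 0.0857 t 14.65
B 329 [ 0.4262 -0.3298  0.0408] 0.0025
fit 318 [ 0.4977 -0.3383  0.0408] 0.0025
A 321 [ 0.5701 -0.3425  0.0406] 0.0026
top 92 [[0.5947, -0.1, 0.219], [0.6172, -0.0964, 0.2251], [0.6409, -0.0932, 0.2301]] slope -0.007
top 88 [[0.5942, -0.0591, 0.2181], [0.6181, -0.0548, 0.2254], [0.6414, -0.0508, 0.23]] slope 0.041
top 90 [[0.5923, 0.0348, 0.2194], [0.6148, 0.039, 0.2253], [0.641, 0.0414, 0.2291]] slope 0.013
top 94 [[0.5914, 0.0795, 0.2197], [0.6152, 0.0823, 0.2257], [0.6402, 0.0864, 0.2304]] slope 0.004
side 111 [[0.5947, -0.1022, 0.2175], [0.6186, -0.0954, 0.224], [0.6413, -0.0915, 0.2275]] slope 0.016
side 117 [[0.5932, -0.061, 0.2173], [0.6166, -0.0535, 0.224], [0.6407, -0.0501, 0.2278]] slope 0.016
side 143 [[0.5921, 0.0323, 0.2172], [0.6164, 0.0401, 0.224], [0.6406, 0.0433, 0.2277]] slope 0.026
side 148 [[0.591, 0.0774, 0.2174], [0.6148, 0.0836, 0.2238], [0.6404, 0.0871, 0.2272]] slope 0.007
```

View pics/t6.png

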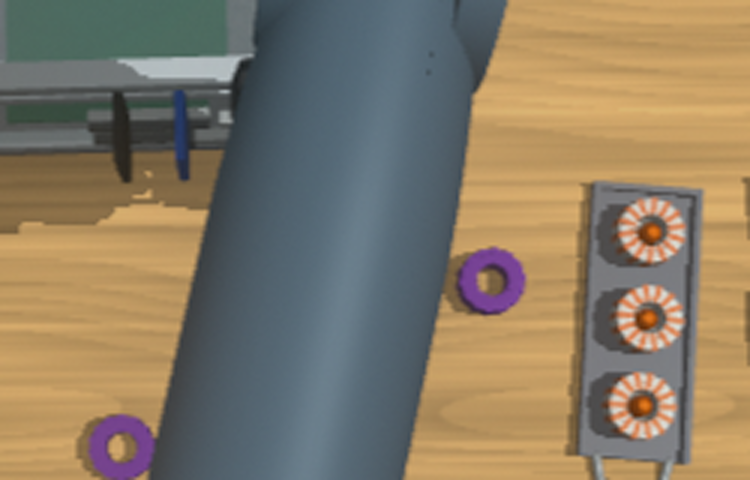

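All three coils are seated: tops at 0.0406–0.0408, with pins showing centred in crop at (652,231), (648,318) and (643,405). Next is the red catch. I'll centre so the fixed black tab takes no side push at full squeeze (y ≈ -0.081).

Emit:
play_rows --steps '[{"jaw": 1, "offset": [-0.76, 0, 0], "roll": 0}, {"jaw": 1, "offset": [-0.76, 0, 1], "roll": 0}, {"jaw": 1, "offset": [-0.76, 0, 2.5], "roll": 0}, {"jaw": 1, "offset": [-0.76, 0, 4], "roll": 0}, {"jaw": 1, "offset": [-0.76, 0, 5.5], "roll": 0}, {"jaw": 1, "offset": [-0.76, 0, 7], "roll": 0}, {"jaw": 1, "offset": [-0.76, 0, 7.8], "roll": 0}, {"jaw": 1, "offset": [-0.76, 0, 7.8], "roll": 0}, {"jaw": 1, "offset": [-0.76, 0, 7.8], "roll": 0}]'

```text
clock: 15.5
ee_pos: [0.61, -0.0842, 0.1997]
eef_rot: [-0.0, 0.708, 0.706, -0.0]
contact_force: [0.4, 0.3, 0.4]
grip_width: 0.085
```

Emit:
play_rows --steps '[{"jaw": 0.8, "offset": [0.3, 0, 0], "roll": 0}, {"jaw": 0.7, "offset": [0.3, 0, 0], "roll": 0}, {"jaw": 0.6, "offset": [0.3, 0, 0], "roll": 0}, {"jaw": 0.55, "offset": [0.3, 0, 0], "roll": 0}, {"jaw": 0.5, "offset": [0.3, 0, 0], "roll": 0}, {"jaw": 0.45, "offset": [0.3, 0, 0], "roll": 0}, {"jaw": 0.4, "offset": [0.3, 0, 0], "roll": 0}, {"jaw": 0.35, "offset": [0.3, 0, 0], "roll": 0}, {"jaw": 0.3, "offset": [0.3, 0, 0], "roll": 0}, {"jaw": 0.3, "offset": [0.3, 0, 0], "roll": 0}]'

```text
clock: 16.33
ee_pos: [0.6112, -0.0842, 0.2022]
eef_rot: [0.004, 0.708, 0.707, -0.002]
contact_force: [-2.5, -10.9, 8.3]
grip_width: 0.0362
```

Emit:
play_rows --steps '[{"jaw": 0.3, "offset": [0, 0, 0], "roll": 0}, {"jaw": 0.3, "offset": [0, 0, 0], "roll": 0}, {"jaw": 0.3, "offset": [0, 0, 0], "roll": 0}, {"jaw": 0.3, "offset": [0, 0, 0], "roll": 0}]'

```text
clock: 16.67
ee_pos: [0.6112, -0.0843, 0.2023]
eef_rot: [0.004, 0.708, 0.707, -0.002]
contact_force: [-1.5, -10.1, 7.2]
grip_width: 0.0366
```

Emit:
play_rows --steps '[{"jaw": 0.6, "offset": [0, 0, 0], "roll": 0}, {"jaw": 1, "offset": [0, 0, 0], "roll": 0}, {"jaw": 1, "offset": [0, 0, 0], "roll": 0}, {"jaw": 1, "offset": [0, 0, 0], "roll": 0}, {"jaw": 1, "offset": [0, 0, 0], "roll": 0}, {"jaw": 1, "offset": [0, 0, -1.5], "roll": 0}, {"jaw": 1, "offset": [0, 0, -4], "roll": 0}, {"jaw": 1, "offset": [0, 0, -7], "roll": 0}, {"jaw": 1, "offset": [0, 0, -7.5], "roll": 0}]'

```text
clock: 17.42
ee_pos: [0.6121, -0.0801, 0.2797]
eef_rot: [0.003, 0.707, 0.707, 0.002]
contact_force: [0.9, 0.5, 1.6]
grip_width: 0.0854
```

Emit:
play_rows --steps '[{"jaw": 1, "offset": [2, 0, 0], "roll": 0}, {"jaw": 1, "offset": [5, 0, 0], "roll": 0}, {"jaw": 1, "offset": [8, 0, 0], "roll": 0}, {"jaw": 1, "offset": [11, 0, 0], "roll": 0}, {"jaw": 1, "offset": [14, 0, 0], "roll": -0.02}, {"jaw": 1, "offset": [15, 0, 0], "roll": -0.02}, {"jaw": 1, "offset": [15.1, 0, 0], "roll": -0.02}, {"jaw": 1, "offset": [15.1, 0, 0], "roll": -0.02}, {"jaw": 1, "offset": [15.1, 0, 0], "roll": -0.02}]'

```text
clock: 18.17
ee_pos: [0.6106, 0.07, 0.2745]
eef_rot: [0.0, 0.701, 0.713, -0.0]
contact_force: [0.7, -0.7, -0.1]
grip_width: 0.0853
```

Run:
```python
from h import *
where()
cs={}
for c in('top','side'):
    d=cap(c,c+'7.png');W=cloud(d);z=W[...,2];h=cv2.cvtColor(d['color'],cv2.COLOR_RGB2HSV).astype(int)
    m=(z>.217)&(z<.232)&(W[...,0]>.585)&(W[...,0]<.642)
    red=(h[...,1]>130)&((h[...,0]<8)|(h[...,0]>172))
    for n,k in(('blk',m&(h[...,2]<70)&(W[...,1]<-.08)),('red',m&red)):
        P=W[k]
        if len(P):print(c,n,len(P),np.round(np.median(P,0),4))
    # hinge post region: silver/black near (.65,.22)
    k=(z>.19)&(z<.24)&(abs(W[...,1]-.22)<.03)&(W[...,0]<.66)&(W[...,0]>.6)&(h[...,2]<110)
    P=W[k]; 
    if len(P):print(c,'hinge?',len(P),np.round(np.percentile(P,[3,50,97],axis=0),4).tolist())
a=cv2.imread('pics/side7.png')[190:350,150:330];cv2.imwrite('pics/s7.png',cv2.resize(a,None,fx=3.6,fy=3.6,interpolation=cv2.INTER_CUBIC))
```

```text
ee [0.6106 0.07   0.2745] [ 0.     0.701  0.713 -0.   ] F [ 0.7 -0.7 -0.1] g 0.0853 t 18.17
top blk 87 [ 0.6178 -0.0971  0.2253]
top red 91 [ 0.6179 -0.0672  0.2254]
top hinge? 236 [[0.6182, 0.2134, 0.2284], [0.6392, 0.2247, 0.232], [0.6587, 0.2389, 0.2356]]
side blk 53 [ 0.6082 -0.0959  0.223 ]
side red 55 [ 0.6037 -0.0666  0.2236]
side hinge? 665 [[0.6183, 0.1949, 0.1932], [0.6434, 0.2244, 0.2309], [0.6586, 0.2391, 0.2337]]
```

View pics/s7.png

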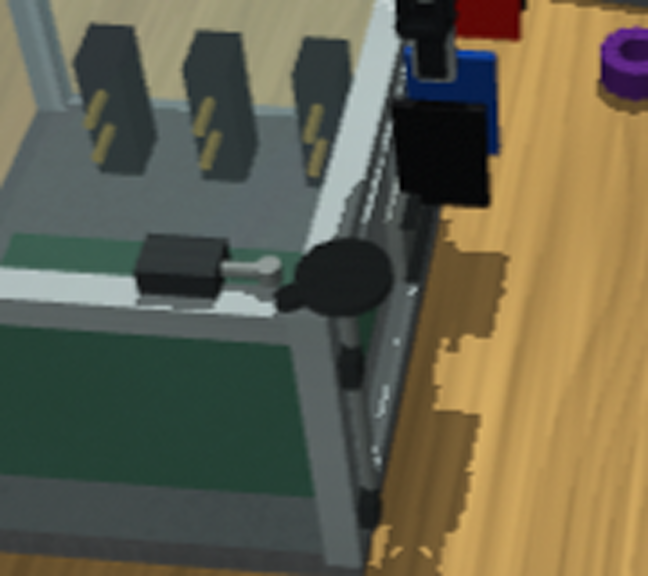

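Black-to-red tab spacing is now 29.6 mm, against 30 at full squeeze, so the bolt is back. The picture shows the hand over the blue catch at crop (440,80) and the hinge's cam disc at crop (343,277). I'll fit the hinge position and plan the arc.

Run:
```python
from h import *
for c in('top','side'):
    D=dict(np.load(f'pics/{c}0.png.npz'));W=cloud(D);h=cv2.cvtColor(D['color'],cv2.COLOR_RGB2HSV)
    k=(W[...,2]>.226)&(W[...,2]<.242)&(abs(W[...,1]-.225)<.05)&(abs(W[...,0]-.65)<.05)&(h[...,2]<110)
    P=W[k];print(c,len(P),np.round(np.percentile(P,[1,50,99],axis=0),4).tolist(),cv2.minEnclosingCircle(P[:,:2].astype(np.float32)))
# arc for candidates
for H in((.645,.222),(.655,.222)):
    H=np.array(H);r0=np.array([.610,.068])-H
    for a in range(0,81,15):
        t=-np.radians(a);R=np.array([[np.cos(t),-np.sin(t)],[np.sin(t),np.cos(t)]]);print(H,a,np.round(H+R@r0,4))
```

```text
top 450 [[0.6169, 0.1944, 0.2269], [0.6419, 0.2184, 0.2319], [0.6998, 0.2399, 0.2376]] ((0.6585617065429688, 0.21888858079910278), 0.04313183203339577)
side 596 [[0.616, 0.1935, 0.2267], [0.643, 0.2204, 0.2316], [0.6994, 0.2402, 0.2349]] ((0.6583369970321655, 0.2167649269104004), 0.043115124106407166)
[0.645 0.222] 0 [0.61  0.068]
[0.645 0.222] 15 [0.5713 0.0823]
[0.645 0.222] 30 [0.5377 0.1061]
[0.645 0.222] 45 [0.5114 0.1379]
[0.645 0.222] 60 [0.4941 0.1753]
[0.645 0.222] 75 [0.4872 0.2159]
[0.655 0.222] 0 [0.61  0.068]
[0.655 0.222] 15 [0.5717 0.0849]
[0.655 0.222] 30 [0.539  0.1111]
[0.655 0.222] 45 [0.5143 0.1449]
[0.655 0.222] 60 [0.4991 0.184 ]
[0.655 0.222] 75 [0.4946 0.2256]
```

Emit:
play_rows --steps '[{"jaw": 1, "offset": [-0.2, 0, 1], "roll": 0}, {"jaw": 1, "offset": [-0.2, 0, 2.5], "roll": 0}, {"jaw": 1, "offset": [-0.2, 0, 4], "roll": 0}, {"jaw": 1, "offset": [-0.2, 0, 5.5], "roll": 0}, {"jaw": 1, "offset": [-0.2, 0, 7], "roll": 0}, {"jaw": 1, "offset": [-0.2, 0, 7.6], "roll": 0}, {"jaw": 1, "offset": [-0.2, 0, 7.6], "roll": 0}, {"jaw": 1, "offset": [-0.2, 0, 7.6], "roll": 0}]'

```text
clock: 18.93
ee_pos: [0.6105, 0.0683, 0.199]
eef_rot: [-0.0, 0.701, 0.713, -0.0]
contact_force: [-0.3, -0.5, -0.7]
grip_width: 0.0852
```

Emit:
play_rows --steps '[{"jaw": 0.8, "offset": [0, 0, 0], "roll": 0}, {"jaw": 0.7, "offset": [0, 0, 0], "roll": 0}, {"jaw": 0.6, "offset": [0, 0, 0], "roll": 0}, {"jaw": 0.55, "offset": [0, 0, 0], "roll": 0}, {"jaw": 0.5, "offset": [0, 0, 0], "roll": 0}, {"jaw": 0.45, "offset": [0, 0, 0], "roll": 0}, {"jaw": 0.4, "offset": [0, 0, 0], "roll": 0}, {"jaw": 0.35, "offset": [0, 0, 0], "roll": 0}, {"jaw": 0.3, "offset": [0, 0, 0], "roll": 0}, {"jaw": 0.3, "offset": [0, 0, 0], "roll": 0}]'

```text
clock: 19.77
ee_pos: [0.612, 0.0667, 0.2014]
eef_rot: [0.004, 0.701, 0.714, -0.0]
contact_force: [-0.7, -5.6, 7.6]
grip_width: 0.0368
```

Emit:
play_rows --steps '[{"jaw": 0.3, "offset": [0, 0, 0], "roll": 0}, {"jaw": 0.3, "offset": [0, 0, 0], "roll": 0}, {"jaw": 0.3, "offset": [0, 0, 0], "roll": 0}]'

```text
clock: 20.02
ee_pos: [0.612, 0.0667, 0.2014]
eef_rot: [0.004, 0.701, 0.713, -0.0]
contact_force: [0.2, -5.1, 6.9]
grip_width: 0.0365
```

```bash
cat >> h.py <<'E'
def arc(g,H,dts):
    "tool offsets (cm) and rolls for swinging by dts deg (clockwise) from now; g = current TCP xy, H hinge"
    o=robot.get_obs();w,x,y,z=o['eef_rot'];th=2*np.arctan2(y,x)
    ex=np.array([np.cos(th),np.sin(th)]);ey=np.array([ex[1],-ex[0]])
    r=np.array(g)-H
    for a in dts:
        t=-np.radians(a);R=np.array([[np.cos(t),-np.sin(t)],[np.sin(t),np.cos(t)]]);d=R@r-r
        print(a,'off',np.round(100*np.array([d@ex,d@ey]),2),'roll',round(-t,3),'to',np.round(r+H+d,3))
E
python3 - <<'E'
from h import *
o=where();arc(o['ee_pos'][:2],np.array([.641,.220]),[1,2,3.5,5,6.5,8,10,12,14,16])
E
```

```text
ee [0.612  0.0667 0.2014] [ 0.004  0.701  0.713 -0.   ] F [ 0.2 -5.1  6.9] g 0.0365 t 20.02
1 off [ 0.06 -0.27] roll 0.017 to [0.609 0.067]
2 off [ 0.12 -0.53] roll 0.035 to [0.607 0.068]
3.5 off [ 0.22 -0.93] roll 0.061 to [0.603 0.069]
5 off [ 0.34 -1.32] roll 0.087 to [0.599 0.07 ]
6.5 off [ 0.46 -1.71] roll 0.113 to [0.595 0.071]
8 off [ 0.59 -2.09] roll 0.14 to [0.591 0.072]
10 off [ 0.78 -2.6 ] roll 0.175 to [0.586 0.074]
12 off [ 0.99 -3.11] roll 0.209 to [0.581 0.076]
14 off [ 1.22 -3.6 ] roll 0.244 to [0.576 0.078]
16 off [ 1.47 -4.09] roll 0.279 to [0.571 0.081]
```

Emit:
play_rows --steps '[{"jaw": 0.3, "offset": [0.06, -0.27, 0], "roll": 0.017}, {"jaw": 0.3, "offset": [0.12, -0.53, 0], "roll": 0.035}, {"jaw": 0.3, "offset": [0.22, -0.93, 0], "roll": 0.061}, {"jaw": 0.3, "offset": [0.34, -1.32, 0], "roll": 0.087}, {"jaw": 0.3, "offset": [0.46, -1.71, 0], "roll": 0.113}, {"jaw": 0.3, "offset": [0.59, -2.09, 0], "roll": 0.14}, {"jaw": 0.3, "offset": [0.78, -2.6, 0], "roll": 0.175}, {"jaw": 0.3, "offset": [0.99, -3.11, 0], "roll": 0.209}, {"jaw": 0.3, "offset": [1.22, -3.6, 0], "roll": 0.244}, {"jaw": 0.3, "offset": [1.47, -4.09, 0], "roll": 0.279}]'

```text
clock: 20.85
ee_pos: [0.5712, 0.0806, 0.2014]
eef_rot: [0.004, 0.794, 0.608, 0.0]
contact_force: [1.8, -5.0, 6.5]
grip_width: 0.0368
```

```bash
cat >> h.py <<'E'
def tabs(cam,save):
    d=cap(cam,save);W=cloud(d);z=W[...,2];h=cv2.cvtColor(d['color'],cv2.COLOR_RGB2HSV).astype(int);o=robot.get_obs();e=o['ee_pos']
    m=(z>.17)&(z<.232)&(np.hypot(W[...,0]-e[0],W[...,1]-e[1])<.07)
    P=W[m&(h[...,1]>130)&(abs(h[...,0]-112)<14)]
    if len(P)>5:
        c,a,b=np.median(P,0),*np.percentile(P,[2,98],axis=0);v=np.linalg.svd(P[:,:2]-P[:,:2].mean(0),full_matrices=0)[2][0]
        if v[0]<0:v=-v
        print(cam,'blue',len(P),np.round(c,4),np.round(a,3),np.round(b,3),'dir deg',round(np.degrees(np.arctan2(v[1],v[0])),1))
E
python3 - <<'E'
from h import *
o=where();tabs('top','top8.png');tabs('side','side8.png');arc(o['ee_pos'][:2],np.array([.641,.220]),[2,4,6,8,10,12,14,16,18,20])
E
```

```text
ee [0.5712 0.0806 0.2014] [0.004 0.794 0.608 0.   ] F [ 1.8 -5.   6.5] g 0.0368 t 20.85
side blue 181 [0.5539 0.0735 0.2086] [0.547 0.067 0.174] [0.578 0.103 0.227] dir deg -75.5
2 off [ 0.12 -0.53] roll 0.035 to [0.566 0.083]
4 off [ 0.25 -1.06] roll 0.07 to [0.562 0.086]
6 off [ 0.41 -1.58] roll 0.105 to [0.557 0.089]
8 off [ 0.58 -2.09] roll 0.14 to [0.553 0.092]
10 off [ 0.77 -2.6 ] roll 0.175 to [0.548 0.095]
12 off [ 0.98 -3.11] roll 0.209 to [0.544 0.098]
14 off [ 1.21 -3.6 ] roll 0.244 to [0.54  0.102]
16 off [ 1.45 -4.09] roll 0.279 to [0.536 0.105]
18 off [ 1.71 -4.57] roll 0.314 to [0.532 0.109]
20 off [ 1.99 -5.04] roll 0.349 to [0.528 0.113]
```

Emit:
play_rows --steps '[{"jaw": 0.3, "offset": [0.12, -0.53, 0], "roll": 0.035}, {"jaw": 0.3, "offset": [0.25, -1.06, 0], "roll": 0.07}, {"jaw": 0.3, "offset": [0.41, -1.58, 0], "roll": 0.105}, {"jaw": 0.3, "offset": [0.58, -2.09, 0], "roll": 0.14}, {"jaw": 0.3, "offset": [0.77, -2.6, 0], "roll": 0.175}, {"jaw": 0.3, "offset": [0.98, -3.11, 0], "roll": 0.209}, {"jaw": 0.3, "offset": [1.21, -3.6, 0], "roll": 0.244}, {"jaw": 0.3, "offset": [1.45, -4.09, 0], "roll": 0.279}, {"jaw": 0.3, "offset": [1.71, -4.57, 0], "roll": 0.314}, {"jaw": 0.3, "offset": [1.99, -5.04, 0], "roll": 0.349}]'

```text
clock: 21.78
ee_pos: [0.5286, 0.1128, 0.2013]
eef_rot: [0.004, 0.888, 0.461, 0.002]
contact_force: [5.1, -4.9, 6.2]
grip_width: 0.0364
```

Run:
```python
from h import *
o=where();tabs('top','top9.png');tabs('side','side9.png');arc(o['ee_pos'][:2],np.array([.641,.220]),[2,20])
```

```text
ee [0.5286 0.1128 0.2013] [0.004 0.888 0.461 0.002] F [ 5.1 -4.9  6.2] g 0.0364 t 21.78
side blue 301 [0.5141 0.1103 0.2068] [0.502 0.097 0.172] [0.531 0.138 0.227] dir deg -62.9
2 off [ 0.11 -0.53] roll 0.035 to [0.525 0.117]
20 off [ 1.95 -5.03] roll 0.349 to [0.499 0.158]
```

Emit:
play_rows --steps '[{"jaw": 0.3, "offset": [0.12, -0.53, 0], "roll": 0.035}, {"jaw": 0.3, "offset": [0.25, -1.06, 0], "roll": 0.07}, {"jaw": 0.3, "offset": [0.41, -1.58, 0], "roll": 0.105}, {"jaw": 0.3, "offset": [0.58, -2.09, 0], "roll": 0.14}, {"jaw": 0.3, "offset": [0.77, -2.6, 0], "roll": 0.175}, {"jaw": 0.3, "offset": [0.98, -3.11, 0], "roll": 0.209}, {"jaw": 0.3, "offset": [1.21, -3.6, 0], "roll": 0.244}, {"jaw": 0.3, "offset": [1.45, -4.09, 0], "roll": 0.279}, {"jaw": 0.3, "offset": [1.7, -4.56, 0], "roll": 0.314}, {"jaw": 0.3, "offset": [1.96, -5.03, 0], "roll": 0.349}]'

```text
clock: 22.72
ee_pos: [0.4998, 0.1579, 0.2013]
eef_rot: [0.004, 0.954, 0.299, 0.003]
contact_force: [10.4, -5.8, 4.5]
grip_width: 0.0368
```

Run:
```python
from h import *
o=where();tabs('top','top10.png');tabs('side','side10.png');arc(o['ee_pos'][:2],np.array([.641,.220]),[2,18,19,20])
```

```text
ee [0.4998 0.1579 0.2013] [0.004 0.954 0.299 0.003] F [10.4 -5.8  4.5] g 0.0368 t 22.72
top blue 20 [0.5001 0.13   0.2264] [0.496 0.125 0.22 ] [0.504 0.136 0.228] dir deg -55.7
side blue 394 [0.4881 0.1541 0.2051] [0.474 0.13  0.172] [0.504 0.182 0.227] dir deg -58.6
2 off [ 0.11 -0.53] roll 0.035 to [0.498 0.163]
18 off [ 1.66 -4.53] roll 0.314 to [0.487 0.205]
19 off [ 1.79 -4.77] roll 0.332 to [0.487 0.207]
20 off [ 1.93 -5.  ] roll 0.349 to [0.487 0.21 ]
```

Emit:
play_rows --steps '[{"jaw": 0.3, "offset": [0.13, -0.53, 0], "roll": 0.035}, {"jaw": 0.3, "offset": [0.28, -1.06, 0], "roll": 0.07}, {"jaw": 0.3, "offset": [0.45, -1.58, 0], "roll": 0.105}, {"jaw": 0.3, "offset": [0.65, -2.09, 0], "roll": 0.14}, {"jaw": 0.3, "offset": [0.86, -2.6, 0], "roll": 0.175}, {"jaw": 0.3, "offset": [1.09, -3.11, 0], "roll": 0.209}, {"jaw": 0.3, "offset": [1.33, -3.6, 0], "roll": 0.244}, {"jaw": 0.3, "offset": [1.6, -4.08, 0], "roll": 0.279}, {"jaw": 0.3, "offset": [1.9, -4.7, 0], "roll": 0.33}, {"jaw": 0.3, "offset": [1.9, -4.7, 0], "roll": 0.33}]'

```text
clock: 23.65
ee_pos: [0.4884, 0.2072, 0.2013]
eef_rot: [0.004, 0.991, 0.137, 0.004]
contact_force: [11.1, -10.9, 6.9]
grip_width: 0.0363
```

Run:
```python
from h import *
o=where();tabs('top','top11.png');tabs('side','side11.png')
# gate angle from frame/black tab/panel edges: points of the gate leaf top rail z .185-.202 away from the hand
for c in('top','side'):
    D=dict(np.load(f'pics/{c}11.png.npz'));W=cloud(D);z=W[...,2]
    k=(z>.188)&(z<.203)&(W[...,0]<.63)&(W[...,0]>.42)&(abs(W[...,1]-.22)<.07)
    k2=k&(np.hypot(W[...,0]-o['ee_pos'][0],W[...,1]-o['ee_pos'][1])>.045)
    P=W[k2][:,:2];
    if len(P)>20:
        l=cv2.fitLine(P.astype(np.float32),cv2.DIST_HUBER,0,.01,.01).ravel();print(c,len(P),np.round(l,3),'line dir',np.degrees(np.arctan2(l[1],l[0])).round(1))
a=cv2.imread('pics/side11.png')[190:450,150:450];cv2.imwrite('pics/s11.png',cv2.resize(a,None,fx=2.2,fy=2.2,interpolation=cv2.INTER_CUBIC))
```

```text
ee [0.4884 0.2072 0.2013] [0.004 0.991 0.137 0.004] F [ 11.1 -10.9   6.9] g 0.0363 t 23.65
top blue 28 [0.4792 0.1828 0.2257] [0.475 0.175 0.22 ] [0.483 0.192 0.229] dir deg -73.2
side blue 269 [0.4742 0.2084 0.2087] [0.466 0.177 0.171] [0.484 0.224 0.227] dir deg -72.3
top 500 [0.964 0.265 0.54  0.179] line dir 15.3
side 474 [0.953 0.303 0.575 0.192] line dir 17.7
```

View pics/s11.png

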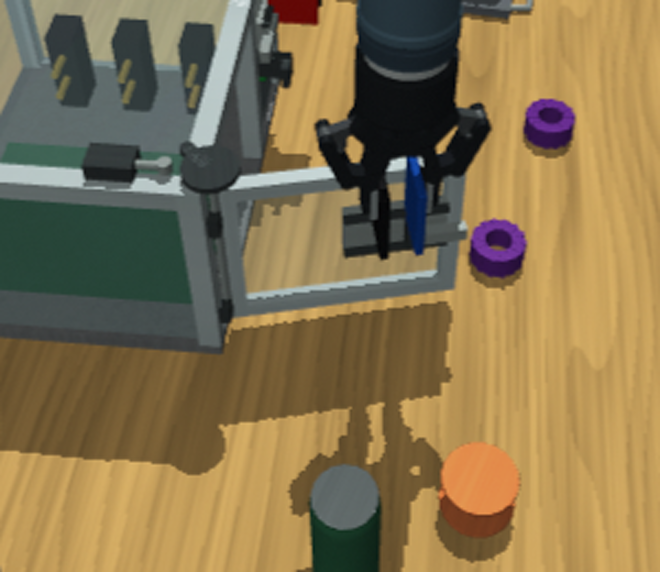

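The picture shows the gate open with both tabs gripped at crop (395,205). The can, at (345,510), and the reel, at (480,485), are still standing. Tool rotation is 75.2° and the gate line agrees. I'll hold briefly, then do the final checks.

Emit:
play_rows --steps '[{"jaw": 0.3, "offset": [0, 0, 0], "roll": 0}, {"jaw": 0.3, "offset": [0, 0, 0], "roll": 0}, {"jaw": 0.3, "offset": [0, 0, 0], "roll": 0}, {"jaw": 0.3, "offset": [0, 0, 0], "roll": 0}, {"jaw": 0.3, "offset": [0, 0, 0], "roll": 0}, {"jaw": 0.3, "offset": [0, 0, 0], "roll": 0}]'

```text
clock: 24.25
ee_pos: [0.4884, 0.2066, 0.2013]
eef_rot: [0.003, 0.99, 0.138, 0.004]
contact_force: [11.7, -9.6, 7.0]
grip_width: 0.0364
```

Run:
```python
from h import *
where();d=cap('top','top12.png');W=cloud(d);h=cv2.cvtColor(d['color'],cv2.COLOR_RGB2HSV).astype(int);z=W[...,2]
for n,c0 in(('B',(.4258,-.332)),('fit',(.4977,-.338)),('A',(.569,-.344))):
    m=(np.hypot(W[...,0]-c0[0],W[...,1]-c0[1])<.036)&(z>.035)&(z<.048);P=W[m]
    print(n,len(P),np.round(P.mean(0),4))
m=(z>.217)&(z<.232)&(W[...,0]>.585)&(W[...,0]<.642)&(W[...,1]<0)
print('red',np.median(W[m&(h[...,1]>130)],0).round(4),'blk',np.median(W[m&(h[...,2]<70)&(W[...,1]<-.085)],0).round(4))
for n in('spray_can','wire_reel','screwdriver'):print(n,[(np.round(r['position']),round(r['conf'],2)) for r in robot.spot_in(n,'top')][:1])
where();robot.close_job()
```

```text
ee [0.4884 0.2066 0.2013] [0.003 0.99  0.138 0.004] F [11.7 -9.6  7. ] g 0.0364 t 24.25
B 323 [ 0.426  -0.3297  0.0409]
fit 322 [ 0.4976 -0.3385  0.0407]
A 327 [ 0.5701 -0.3425  0.0405]
red [ 0.618  -0.0674  0.2256] blk [ 0.6173 -0.0971  0.2254]
spray_can [(array([241., 256.]), 0.3)]
wire_reel []
screwdriver [(array([510., 264.]), 0.97)]
ee [0.4885 0.2066 0.2013] [0.003 0.99  0.138 0.004] F [10.2 -9.1  5.9] g 0.0361 t 24.45
the job is handed in; nothing more can be done
```

I did the whole job in the order asked and handed it in at about 24.5 s, still squeezing the blue catch and holding the gate open. No verdict was given.

- **Coils:** both copper/white spares sit on the bare posts. In the last check their tops were at 40.9 mm and 40.5 mm, against 40.7 mm for the fitted coil, which had not moved. The purple rings were not used.
- **Red catch:** fully squeezed and still back. The tab centres were 29.7 mm apart at the end, against 30 mm at full squeeze.
- **Gate:** about 75° from shut. The tool had turned about 75°, and the gate's top edge lay at 15–18° in the pictures, where 16° means 75°. The finger opening read 36 mm, as it did on the fully squeezed red catch. The force on the tool was steady at about 15 N.
- **Things to leave alone:** the screwdriver was found in the last check, about where it started.

**Last check that failed:** the detector did not find the wire reel in the last top view. Its only spray-can hit there had low confidence and was in the wrong place. The side view at the end of the swing, 0.8 s before I handed in, showed both standing upright and clear of the gate. The arm did not come near them after that, but I did not measure their final positions.

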